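# Rehang the lift-off door of a beam enclosure

## Robot

A 7-joint arm with a two-finger parallel gripper is mounted at the origin on a cart in front of the work surface, level with it; the furniture and walls round the work are solid. World frame = base frame: x ahead of the robot, y to its left, z up, the work surface at z = 0. Lengths are in m, angles in rad, forces in N, time in s.
With the tool pointing down it reaches from about 0.425 to 0.95 m from the base axis. Payload 4.7 kg.
Tool frame: the origin (TCP) lies at the very end of the fingers, on their centre line; the grasp point (between the pads) lies 19 mm behind it (ctrl.grip_depth is the distance from the TCP to the grasp point, in m); x points along the fingers, z is the direction in which the jaws open and shut, and the axes are right-handed (so a half turn about x gives the same grasp; the last joint's range is limited). The gripper opens to 87 mm and grips with 3 to 60 N. Pads are 19 mm wide; open, the fingers measure 117 mm over their backs; the gripper's body (75 mm by 190 mm) begins 51 mm behind the grasp point.
Start: joints at [1.312, 0.469, -0.049, 1.532, 0.024, 1.141, -0.082], TCP at [0.154, -0.657, 0.223] pointing down, gripper open.
Joint ranges: [-2.59, 2.59], [-0.33, 1.99], [-1.39, 1.29], [0.1, 2.45], [-1.04, 4.18], [0.21, 1.99], [-2.66, 2.66]. Speed limits (rad/s): [2.57, 2.57, 3.14, 3.14, 3.14, 3.14, 3.14].

## Interface

Orientations are given as a unit quaternion [w, x, y, z].
In Python, from bench import telemetry, cams, ctrl gives the robot as it stands. The module is installed in compiled form; this text tells all that it offers.
- The arm moves only by the shell command python3 -m handwheel 'ROWS' [OPENING] [FORCE]. ROWS is JSON, one flat list of numbers, 4 for each row, row after row: the shift along the tool's x, y, z in cm, then the turn about the tool's x in rad. A call has 1 to 20 rows; each row shifts and turns the pose as measured when the row begins, along the tool's axes as they then stand; what a row does not reach is not made up. A row lasts 1/12 s, in which the tool goes at most 41.7 mm and 7.16 degrees, less where a joint would pass 70% of its speed; a pose out of reach is approached as far as the arm can. A call is refused whole if a number of a shift passes 4.17 or a number of a turn 0.125, either way. A call with a gripper value outside its range is refused whole. OPENING is the finger opening in cm, from 0 to 8.7, set as the call begins (- or left out, the last holds). The fingers move at their own pace and stop on an object; FORCE is the grip in N (left out, the last holds). Time passes only in rows, so rows that do not move let the fingers close. It gives the time, the measured TCP pose, the force and the opening at its end, in the units of the state.
- telemetry.get_state(): the state, without advancing time (a new reading comes with each control period).
- cams.read_camera(name): name is "side" or "top"; returns (picture, depth): 400x640x3 uint8, red, green, blue; 400x640 float32, m along the optical axis (not along the pixel's ray), 0 where there is no reading.
- cams.camera_params(name): a dict with "intrinsics" (3x3 intrinsics, pixels), "world_to_cam" (4x4, takes a point from world to camera coordinates). Camera axes: x right, y up, looking along -z (the intrinsics and any distortion apply to the point x, -y, -z); pixel columns grow to the right and rows downward; lengths in m; the calibration is good to about 2 mm. A picture is of the moment at which its call begins. camera_params takes no time and is no camera call.
- ctrl.job_done(): hands the job in, once; it reports no verdict.
The state is a dict: "time": time; "q": joint angles; "qvel": joint speeds; "tau": joint torques, N m; "tcp_pos": TCP position; "tcp_rot": TCP orientation; "force": force on the tool from outside, world axes, zero at the start; "moment": the same for the moment, N m; "width": opening from 0.0 (shut) to 1.0 (fully open).
Only numpy, scipy, OpenCV 4.12 (cv2) and the standard library are available. Lean on these libraries where they do the work, as an engineer would, in place of code of your own. Each camera call takes 0.05 s, during which the arm holds its last target.

## Task

Rehang the door of the laser beam enclosure: lift it out of its stand, feel for the two upright hinge pins (the hinge post has been clamped afresh), lower both knuckles onto them until the door sits fully down, then swing it shut until the latch has dropped in front of it. Be gentle with the enclosure, because the mirror inside is aligned, and leave the other things on the table where they are.

Things in the scene. Friction and masses are not known exactly. Their poses are not given: they have to be found in the camera images.
- enclosure: Fixed box of black panels in aluminium profile, 100 deep (x) x 110 wide (y) x 125 mm high, open front. Origin: centre of its underside. Front plane at x = -50 mm; -x points out of the doorway, to the robot, +y to the hinge side. Shut, the door's inner face lies 5 to 7 mm before the front plane, hinge edge at +y; two rubber bumpers stop it near its free edge.
- lower_seat (a point): Where the lower pin's axis meets the top of its lug when the hinge post is pushed fully in: 22 mm above the table, enclosure frame x -61.5, y +66 mm. The post is clamped in slots along y, so both pins really stand 3 to 16 mm farther along the enclosure's +y than this, by the same amount: find them by feel. Blunt upright pin, 10 mm thick, 20 mm tall. Axes as the enclosure.
- upper_seat (a point): The same for the upper pin, straight above the lower, 78 mm higher (100 mm above the table). The lug under it, 6 mm thick, reaches from the hinge post (12 mm square, 26 mm to +x of the pins, 108 mm tall) past the axis by 9 mm, so the lower knuckle cannot pass it from above: bring the door in from the front with its knuckles 20 to 56 mm above their seats, then lower it.
- door_center (a point): Centre of the loose door panel, aluminium with an amber window, 118 wide (x) x 10 thick (y) x 115 mm high (z), 0.2 to 0.35 kg. +x to the hinge edge, +y out of the outer face (knob 50 mm to -x, 10 mm below centre, 15 mm proud). Grip it across its 10 mm by the plain top rail, 36 mm high. Hung and shut, its +x lies along the enclosure's +y; open by 90 degrees, along the enclosure's +x.
- lower_knuckle (a point): Axis of the lower knuckle, at its underside: a tube on the door's hinge edge, 21 mm outside, 11.2 mm bore, 16 mm tall. In the door's axes 74 mm to +x and 43.5 mm below its centre. Fully down, the undersides of both knuckles rest on the lugs, and the door's lower edge is 8 mm above the table.
- upper_knuckle (a point): Axis of the upper knuckle, at its underside, 78 mm above the lower one; same tube.
- free_edge (a point): Middle of the door's free edge, 59 mm from its centre to -x of the door, half-way up. With the door shut it lies at x about -62 mm in the enclosure's frame.
- stand: Fixed black slotted stand, 80 x 64 mm, 20 mm high, in which the door stands upright at the start; origin at the centre of its underside. The slot runs along its x, is 12 mm wide, and its floor is 6 mm above the table. The door's +x points along the stand's +x.
- latch (a joint): Sprung drop latch on the enclosure's roof, rad: 0 = down, grows as it is lifted. Its 14 mm wide nose hangs at enclosure y = -43 mm, with a sloping nylon ramp in front (x -72 to -94 mm, 118 to 130 mm above the table): the door, pushed shut with a few newtons, lifts it by about 0.12 rad, then it drops before the outer face. Its arm is 140 mm above the table, up to 150 lifted.
- screw_tub: Bystander: white tub of screws, 60 mm across, 34 mm high; origin under its centre.
- objective: Bystander: standing microscope objective with a blue ring, 35 mm across, 58 mm high; origin under its centre.

How it is judged:
On the way, in this order (a step that is already met when the one before it is completed fails the run):
1. the door has been lifted out of its stand (z of door_center in the frame of stand above 0.085 m), for 0.1 s.
2. both knuckles sit fully down on their pins (z of lower_knuckle in the frame of lower_seat between -0.003 and 0.003 m and x of lower_knuckle in the frame of lower_seat between -0.005 and 0.005 m and y of lower_knuckle in the frame of lower_seat between -0.001 and 0.019 m and z of upper_knuckle in the frame of upper_seat between -0.003 and 0.003 m and x of upper_knuckle in the frame of upper_seat between -0.005 and 0.005 m and y of upper_knuckle in the frame of upper_seat between -0.001 and 0.019 m), for 0.2 s.
At the end, for the whole second after the job is handed in: Both knuckles sit on their pins, within 3 mm of their seats in height; the door is shut, its free edge within 7 mm of its place before the frame; the latch is down in front of it (below 0.06 rad); the door is at rest (all of step 2 and x of free_edge in the frame of enclosure above -0.0685 m and y of free_edge in the frame of enclosure below -0.03 m and value of joint latch below 0.06 rad and linear speed of door below 0.02 m/s); the robot touches nothing.
It fails at once if something presses on the enclosure, its pins or its latch with more than 25 N (contact force between anything else and enclosure above 25 N).
It fails at once if the tub of screws is moved by more than 15 mm (distance of screw_tub from where it was at the start of the episode above 0.015 m).
It fails at once if the objective is moved by more than 15 mm (distance of objective from where it was at the start of the episode above 0.015 m).
It also fails if it takes over 70 s, if anything falls off the work surface, if the arm or the gripper's body presses on something with over 40 N, if the wrist force passes 120 N, or if a joint passes its speed limit or range.

## Working session

There is one attempt and no reset: what is moved stays moved. The work goes in short steps, Python scripts to look and compute and a shell command to move; the robot and the scene stay as the last step left them, time stands still between calls to the robot, and variables do not carry over. Pictures are saved under pics/ and viewed, and the job is handed in when it is done.

```bash
mkdir -p pics; ls; cat > h.py <<'E'
import numpy as np, cv2
from bench import telemetry, cams, ctrl
def cap(n,f):
    p,d=cams.read_camera(n); cv2.imwrite(f'pics/{f}.png',p[:,:,::-1]); np.savez(f'pics/{f}.npz',p=p,d=d); return p,d
def pts(n,d):
    P=cams.camera_params(n); K=P['intrinsics']; T=np.linalg.inv(P['world_to_cam'])
    v,u=np.mgrid[0:d.shape[0],0:d.shape[1]]
    X=(u-K[0,2])/K[0,0]*d; Y=(v-K[1,2])/K[1,1]*d
    c=np.stack([X,-Y,-d,np.ones_like(d)],-1)
    return (c@T.T)[...,:3]
E
python3 - <<'E'
from h import *
for n in('side','top'):
    p,d=cap(n,n+'0'); print(n,cams.camera_params(n), (d>0).mean())
s=telemetry.get_state()
print({k:np.round(v,4).tolist() for k,v in s.items()})
E
```

```text
pics
side {'intrinsics': array([[382.29031584,   0.        , 320.38909205],
       [  0.        , 382.29031584, 195.56248483],
       [  0.        ,   0.        ,   1.        ]]), 'world_to_cam': array([[ 0.81229898, -0.58320564,  0.00644534, -0.42019604],
       [ 0.24462233,  0.35070456,  0.90397247, -0.2384074 ],
       [-0.52946225, -0.73271925,  0.42754208, -0.57146302],
       [ 0.        ,  0.        ,  0.        ,  1.        ]])} 0.99591796875
top {'intrinsics': array([[439.30439138,   0.        , 326.58652993],
       [  0.        , 439.30439138, 204.60955576],
       [  0.        ,   0.        ,   1.        ]]), 'world_to_cam': array([[-7.34165686e-04, -9.99613622e-01,  2.77861061e-02,
         3.18915581e-02],
       [ 9.81335733e-01,  4.62311129e-03,  1.92246730e-01,
        -5.70882245e-01],
       [-1.92300909e-01,  2.74086397e-02,  9.80953173e-01,
        -8.54854671e-01],
       [ 0.00000000e+00,  0.00000000e+00,  0.00000000e+00,
         1.00000000e+00]])} 0.995890625
{'time': 0.1, 'q': [1.3121, 0.4694, -0.0486, 1.5335, 0.0241, 1.141, -0.0823], 'qvel': [0.0032, -0.0025, 0.0017, -0.0027, -0.0007, -0.0001, -0.0007], 'tau': [0.001, -50.9167, -0.081, -23.6829, -0.0615, 0.0344, 0.0001], 'tcp_pos': [0.1536, -0.6568, 0.2216], 'tcp_rot': [0.5535, 0.4397, 0.5545, -0.439], 'force': [0.0515, -0.0147, -0.4843], 'moment': [-0.0038, 0.0147, -0.0446], 'width': 1.0001}
```

View pics/side0.png

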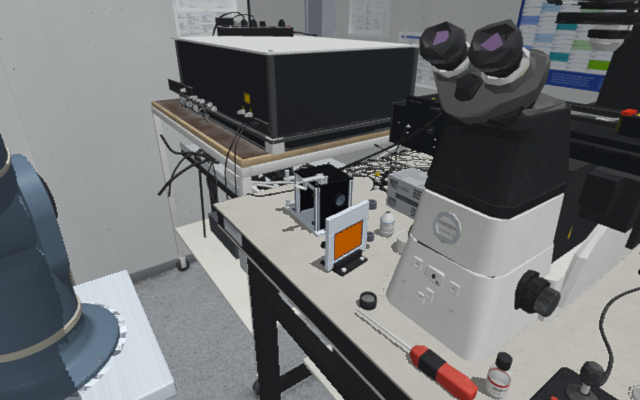

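View pics/top0.png

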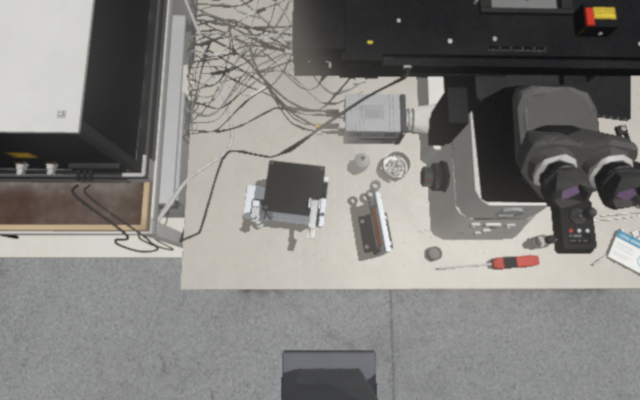

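```bash
python3 - <<'E'
from h import *
a=np.load('pics/top0.npz');P=pts('top',a['d']);im=a['p']
c=im[140:270,235:415]; cv2.imwrite('pics/top0c.png',cv2.resize(c[:,:,::-1],None,fx=4.4,fy=4.4,interpolation=cv2.INTER_NEAREST))
b=np.load('pics/side0.npz');c=b['p'][150:290,270:410]; cv2.imwrite('pics/side0c.png',cv2.resize(c[:,:,::-1],None,fx=4.2,fy=4.2,interpolation=cv2.INTER_NEAREST))
for v in range(150,266,6):
    print(v,' '.join('%4d'%(1000*P[v,u,2]) for u in range(240,410,6)))
for v,u in [(170,270),(170,320),(210,270),(210,320),(165,393),(160,360),(220,380),(270,200)]: print(v,u,P[v,u].round(3))
S=pts('side',b['d'])
for v,u in [(235,345),(175,335),(299,368),(225,388),(260,350)]: print('s',v,u,S[v,u].round(3))
E
```

```text
150   41    0   -3   -1    0    0    0   -1  126   -5    1   -3   -1   -1   -3   -2   -1   -1   -3   -1   -1   -3   -3   -1   -2   -1    0   -1   -5
156    0   -2    0   -2   84   96   97   -4   -4   -4   -4   -5   -2   -1   -2   -1   -1   -3    0    2   53   48   -4   -1   -5    0    3   12   -5
162   -2   -3   -3   -1   -1  123  123  122  122   -2   -4   -1    0    0    0   -3   -1   -2    0   36   52   49    0   -4    4   13    4    2   17
168   -2   -1   -2    3   -2  124  121  121  122  123  122  125  123  124  122   -1   -4   -1   -2   10   33   14   -2   -3   33    3   12   14   13
174   -1   -3    0   -3   -1  123  121  124  123  124  122  123  122  123   85   -2   -3   -3   -1    0   -3    0   -3   -5    1    2   18    3    0
180    0   -2    0   -3   -1  123  122  124  119  124  124  122  123  123  947    0   -2    0   -1   -5    0   -2   -5   -2    0   -4   -1   -1    0
186   -3   -3    6    7   -4  123  124  123  122  123  125  120  123  122   93   -1   -4   -1   -1   -2    0    0  112  113   -2    0    0   -2   -2
192   -1    5    3    6    2  123  123  122  126  123  12
[... 1577 characters left out ...]
  -1
258   -1   -3    1    1   -2    1    0   -5    0   -3   -3   -2   -3    0   -2   -2   -2   -2    0   -4   -2   -2   -2   -3   -5   -2   -1   -5   -2
264   -3   -4    0   -2   -3   -2    0   -3   -3   -4    0   -1    0    0    0   -3   -5   -1   -1   -2   -4   -3   -2    0    0   -4    0    0   -1
170 270 [0.626 0.145 0.122]
170 320 [0.626 0.048 0.124]
210 270 [0.547 0.143 0.123]
210 320 [0.568 0.046 0.007]
165 393 [ 0.67  -0.116  0.011]
160 360 [ 0.667 -0.038  0.056]
220 380 [ 0.529 -0.068  0.117]
270 200 [ 0.439  0.3   -0.001]
s 235 345 [ 0.52  -0.079  0.067]
s 175 335 [0.609 0.071 0.125]
s 299 368 [ 0.473 -0.203  0.015]
s 225 388 [ 0.664 -0.058  0.033]
s 260 350 [ 0.526 -0.091  0.012]
```

```bash
sleep 1
```

```text
(no output)
```

View pics/top0c.png

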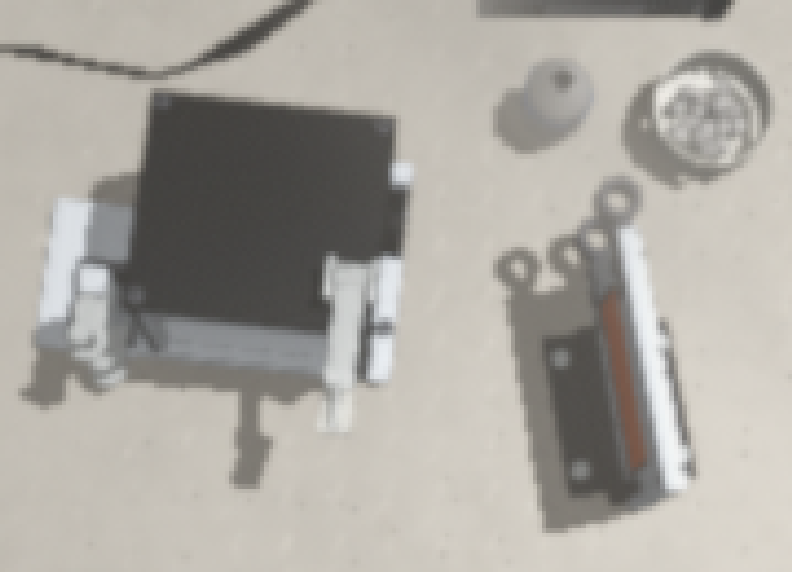

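View pics/side0c.png

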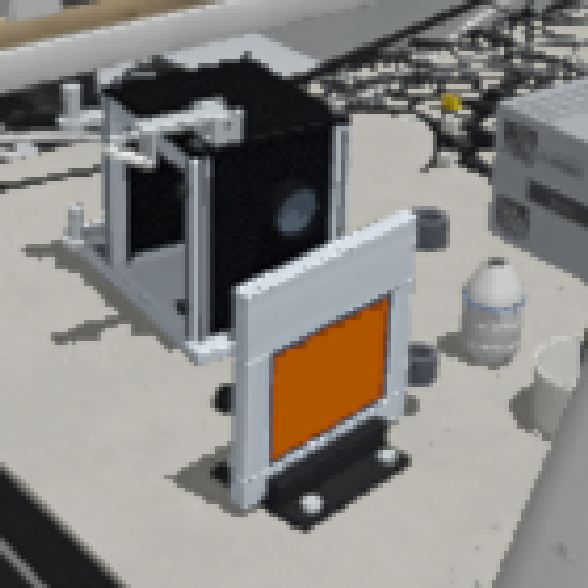

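```bash
python3 - <<'E'
from h import *
a=np.load('pics/top0.npz');P=pts('top',a['d']);im=a['p']
# obstacles
for h in (0.15,0.25,0.35):
    m=(P[...,2]>h)&(P[...,0]<0.75)&(P[...,1]<0.0)&(a['d']>0)
    if m.any(): print('obst >',h,P[m].min(0).round(3),P[m].max(0).round(3))
# door top
m=(P[...,2]>0.108)&(P[...,2]<.13)&(P[...,1]<-0.02)&(P[...,1]>-.12)&(P[...,0]<.63)
q=P[m];c=q.mean(0);print('door',len(q),c.round(4));
ct,(w,h),ang=cv2.minAreaRect((q[:,:2]*1000).astype(np.float32));print(ct,w,h,ang)
U,S,V=np.linalg.svd(q[:,:2]-c[:2]);print(V[0],np.degrees(np.arctan2(V[0][1],V[0][0])), ((q[:,:2]-c[:2])@V.T).min(0),((q[:,:2]-c[:2])@V.T).max(0))
# roof
m=(P[...,2]>0.115)&(P[...,2]<.13)&(P[...,1]>0.02)&(P[...,0]<.68)&(im.max(-1)<110)
m=cv2.morphologyEx(m.astype(np.uint8),cv2.MORPH_OPEN,np.ones((3,3)))>0
q=P[m];print('roof',len(q),q.mean(0));r=cv2.minAreaRect((q[:,:2]*1000).astype(np.float32));print(r,cv2.boxPoints(r))
print('hinge')
for v in range(196,232):
    print(v,' '.join('%4d'%(1000*P[v,u,2]) for u in range(246,272)))
s=telemetry.get_state()
from scipy.spatial.transform import Rotation as R
w,x,y,z=s['tcp_rot'];print(R.from_quat([x,y,z,w]).as_matrix().round(4))
E
```

```text
obst > 0.15 [ 0.495 -0.416  0.15 ] [ 0.75  -0.     0.458]
obst > 0.25 [ 0.495 -0.363  0.25 ] [ 0.75  -0.058  0.458]
obst > 0.35 [ 0.495 -0.361  0.35 ] [ 0.697 -0.214  0.458]
door 454 [ 0.5389 -0.0701  0.1166]
(539.4663696289062, -68.774658203125) 141.77760314941406 19.080228805541992 6.80625057220459
[-0.98771109 -0.15629074] -171.00833741779147 [-0.07175036 -0.00853576] [0.07024832 0.01077525]
roof 3374 [0.59856653 0.19251124 0.12368739]
((631.16552734375, 346.1685485839844), (610.8250122070312, 130.89596557617188), 84.28527069091797) [[535.6312    48.790985]
 [665.8766    35.756927]
 [726.6998   643.54614 ]
 [596.45447  656.5802  ]]
hinge
196    3    7    7    7    7    3    6    8    3    4    6    6    7    4    6    4    7    5  123  122  122  121  125  125  124  122
197    5    8    6    5    5    5    7    5    4    2    3    5    5    5    3    5    5    7  122  122  124  122  123  124  123  123
198    7    9    8    7    6    5   10   11    7   11    6    7    5    4    5    6    7    5  122  121  122  123  124  124  122  123
199    6    4    5    4    6    2   11   15   10 
[... 3781 characters left out ...]
   -1   -1    0   -1    0   -2   -2    0   -2    0    0
228   -1   -1   -3   -4   -4   -3    0   -2    0   -3   -2   -3   -2    0    0   -1   -2   -1   -2   -3    0   -3    0    0   -5    0
229   -4   -4   -2   -3   -4   -4   -1    0    0    1   -1   -4   -1    0   -3   -2   -2   -2   -1   -1   -2    1    0   -2   -4   -4
230   -2   -5   -1   -2    0    0   -3   -2   -3   -2   -3  947   -1   -4   -3    0   -2    0   -4    0    0   -3   -2   -2    0   -4
231   -2   -3   -3  947   -2   -3   -2   -3   -1    0   -1   -1   -4   -1   -4   -5   -2   -1    0    0    2   -3    1    0    1   -3
[[-5.000e-04  9.737e-01  2.278e-01]
 [ 1.700e-03  2.278e-01 -9.737e-01]
 [-1.000e+00 -1.000e-04 -1.700e-03]]
```

```bash
cat >> h.py <<'E'
def ray(n,u,v,z):
    P=cams.camera_params(n);K=P['intrinsics'];T=np.linalg.inv(P['world_to_cam'])
    d=T[:3,:3]@np.array([(u-K[0,2])/K[0,0],-(v-K[1,2])/K[1,1],-1.]);o=T[:3,3]
    return o+d*(z-o[2])/d[2]
def proj(n,X):
    P=cams.camera_params(n);K=P['intrinsics'];c=P['world_to_cam']@np.append(X,1);return K[0,2]+K[0,0]*c[0]/-c[2],K[1,2]+K[1,1]*c[1]/c[2]
E
python3 - <<'E'
from h import *
a=np.load('pics/top0.npz');P=pts('top',a['d']);im=a['p'];Z=P[...,2]
uu,vv=np.meshgrid(np.arange(640),np.arange(400))
def cen(m,n): return uu[m].mean(),vv[m].mean(),m.sum()
box=(uu>=246)&(uu<264)&(vv>=196)&(vv<228)
m=box&(Z>.110)&(Z<.125)&(vv>210); c=cen(m,0);print('upper pin',c,ray('top',c[0],c[1],.120))
m=box&(Z>.030)&(Z<.045)&(vv>218); c=cen(m,0);print('lower pin',c,ray('top',c[0],c[1],.042))
m=box&(Z>.102)&(Z<.1095)&(vv<207); c=cen(m,0);print('post',c,ray('top',c[0],c[1],.108))
m=(Z>.115)&(Z<.13)&(uu>262)&(uu<330)&(vv>155)&(vv<215)
m=(m&(im.max(-1)<110)).astype(np.uint8)
m=cv2.morphologyEx(m,cv2.MORPH_OPEN,np.ones((5,5)))
print(m.sum());cs=cv2.findContours(m,0,2)[0];cc=max(cs,key=cv2.contourArea)
w=np.array([ray('top',x,y,.125)[:2]*1000 for x,y in cc[:,0]],np.float32);r=cv2.minAreaRect(w);print(r,cv2.boxPoints(r))
# back edge & left edge line fits
col=[(u,min(v for v in range(150,215) if m[v,u])) for u in range(274,322)]
b=np.array([ray('top',u,v-.5,.125)[:2] for u,v in col]);print('back edge ang',np.degrees(np.arctan2(*np.polyfit(b[:,1],b[:,0],1)[:1],1)), )
row=[(max(u for u in range(262,330) if m[v,u]),v) for v in range(170,195)]
b=np.array([ray('top',u+.5,v,.125)[:2] for u,v in row]);print('right edge slope dy/dx',np.degrees(np.arctan(np.polyfit(b[:,0],b[:,1],1)[0])))
row=[(min(u for u in range(262,330) if m[v,u]),v) for v in range(166,205)]
b=np.array([ray('top',u-.5,v,.125)[:2] for u,v in row]);print('left edge slope dy/dx',np.degrees(np.arctan(np.polyfit(b[:,0],b[:,1],1)[0])))
# door
for nm,cond in (('knuckle',(Z>.04)&(Z<.10)),):pass
print('door area')
for v in range(178,258,2):
    print(v,' '.join('%4d'%(1000*Z[v,u]) for u in range(360,400)))
E
```

```text
upper pin (np.float64(253.08695652173913), np.float64(215.2173913043478), np.int64(23)) [0.53684799 0.1747007  0.12      ]
lower pin (np.float64(258.3529411764706), np.float64(222.0), np.int64(17)) [0.53590403 0.17437521 0.042     ]
post (np.float64(255.46341463414635), np.float64(203.0731707317073), np.int64(41)) [0.56280741 0.17255071 0.108     ]
2598
((588.9725952148438, 98.42919921875), (109.42350006103516, 99.22006225585938), 83.8420639038086) [[533.7799   49.35478]
 [632.4275   38.7115 ]
 [644.1653  147.50362]
 [545.5177  158.1469 ]]
back edge ang 6.594258431380096
right edge slope dy/dx -4.040728849215981
left edge slope dy/dx -7.773911349065714
door area
178   -1   -3   -2    0   -4   -2   -2   -1   -3   -3   -2   -3   -6   -1   -1   -2   -5   -2    0   -2   -2    0   -3   -1   -1   -4   -1   -2   -1    2    6    7   12   14   19   19   20   20   20   17
180    0   -7    0   -2   -3   -3   -2   -1   -3   -3   -1   -2   -5  111  111  113  112  112   -2    1   -3   -4   -1   -3    0    0   -2   -1    0   -1   -4   -2   -2   -3   -2   -3   -1   -4   -1   -1
182    0   -5    0   
[... 7030 characters left out ...]
 78   88  104  112  119  120  117  122  118   -2    0   -1   -4    0    0   -3   -2    0
252   -4   -1   -1    0    3    3    3   -2   -3   -2   -2    0   -1   57   56   56   58   54   50   36   48   61   74   84   96  100   93   89   -2   -2   -2   -2   -7   -1   -2   -1   -2    0   -1   -3
254    0   -3   -2   -1    0   -1   -4   -3   -2   -1    0    0   -2   47   50   51   53  947   19   32   42   51   45   42   -5   -3   -4   -3    0    0   -5    0   -5    0   -4   -2   -2   -1    0   -4
256   -3   -2   -2   -1   -2   -1    0   -3   -4    0    0   -4   -1    0   -1   -1    0   -2   -2   -3   -4    0    0   -2   -1   -3   -1    0   -3    1    0    0   -2   -3   -3    0   -1   -1   -2   -1
```

```bash
python3 - <<'E'
from h import *
a=np.load('pics/top0.npz');P=pts('top',a['d']);Z=P[...,2]
L=[];Rr=[]
for v in range(195,249):
    us=[u for u in range(370,396) if .1145<Z[v,u]<.125]
    L.append((min(us)-.5,v));Rr.append((max(us)+.5,v))
for nm,E in(('L',L),('R',Rr)):
    w=np.array([ray('top',u,v,.121)[:2] for u,v in E]);f=np.polyfit(w[:,0],w[:,1],1);print(nm,np.degrees(np.arctan(f[0])),'y at x=.53',np.polyval(f,.53))
for v in (190,191,192,193,249,250,251,252): print(v,[int(1000*Z[v,u]) for u in range(372,394)], ray('top',378 if v<200 else 388,v,.121).round(4))
uu,vv=np.meshgrid(np.arange(640),np.arange(400))
m=(uu>=368)&(uu<=381)&(vv>=178)&(vv<=190)&(Z>.1)
w=cv2.fitEllipse(np.stack([uu[m],vv[m]],1).astype(np.float32));print(w)
for X0 in (.40,.45,.5,.55,.6,.65):
    m=(Z>.15)&(abs(P[...,0]-X0)<.025)&(P[...,1]<.05)&(P[...,1]>-.5); print(X0, P[m][:,1].max() if m.any() else None)
E
```

```text
L 8.852935628110536 y at x=.53 -0.0664000071746005
R 9.23847972155998 y at x=.53 -0.07685245346833654
190 [97, 103, 107, 109, 111, 109, 112, -4, 947, 1, -4, -2, -1, -3, -2, -1, -2, -1, -1, -5, -3, -2] [ 0.5872 -0.0648  0.121 ]
191 [30, 35, 107, 111, 110, 117, 119, 120, -1, -1, -2, -3, -1, -1, -1, -1, -1, -3, -1, -1, -1, 0] [ 0.5852 -0.0647  0.121 ]
192 [29, 108, 110, 117, 119, 120, 118, 119, -3, -2, -5, -2, -3, 2, -1, -5, 0, -1, 2, 2, 0, -6] [ 0.5832 -0.0647  0.121 ]
193 [22, 106, 112, 117, 118, 116, 117, 119, 117, -4, -2, -1, -4, -1, -2, -1, -5, -1, -3, -2, 0, -2] [ 0.5812 -0.0646  0.121 ]
249 [46, 57, 57, 59, 57, 55, 53, 55, 55, 69, 82, 89, 102, 113, 117, 117, 118, 119, 116, 0, -2, -1] [ 0.473  -0.0811  0.121 ]
250 [46, 61, 59, 58, 59, 55, 54, 53, 53, 65, 78, 88, 104, 112, 119, 120, 117, 122, 118, -2, 0, -1] [ 0.4711 -0.081   0.121 ]
251 [3, 59, 58, 58, 57, 59, 56, 53, 54, 63, 76, 86, 100, 112, 117, 117, 116, 112, 0, -3, -1, -4] [ 0.4693 -0.081   0.121 ]
252 [-1, 57, 56, 56, 58, 54, 50, 36, 48, 61, 74, 84, 96, 100, 93, 89, -2, -2, -2, -2, -7, -1] [ 0.4674 -0.0809  0.121 ]
((375.073974609375, 185.10264587402344), (9.199131965637207, 9.728226661682129), 129.3067169189453)
0.4 None
0.45 None
0.5 -0.22144283796220185
0.55 -0.21058162632190094
0.6 -0.20997878180205745
0.65 -0.20944703729320333
```

```bash
python3 -m handwheel '[0,1.8,-2.4,0, 0,1.8,-2.4,0, 0,1.8,-2.4,0, 0,1.8,-2.4,0, 0,1.8,-2.4,0, 0,1.8,-2.4,0, 0,1.8,-2.4,0, 0,1.8,-2.4,0, 0,1.8,-2.4,0, 0,1.8,-2.4,0, 0,1.8,-2.4,0, 0,1.8,-2.4,0, 0,1.8,-2.4,0, 0,1.8,-2.4,0, 0,1.8,-2.4,0, 0,1.8,-2.4,0, 0,1.8,-2.4,0, 0,1.8,-2.4,0, 0,1.8,-2.4,0, 0,1.8,-2.4,0]' 5
cat > st.py <<'E'
import sys
from h import *
from scipy.spatial.transform import Rotation as R
def st(t=None,yaw=None):
    s=telemetry.get_state();w,x,y,z=s['tcp_rot'];M=R.from_quat([x,y,z,w]).as_matrix();p=np.array(s['tcp_pos'])
    jy=np.degrees(np.arctan2(M[1,2],M[0,2]))
    print('t %.2f'%s['time'],'tcp',p.round(4),'jawyaw %.2f'%jy,'xax',M[:,0].round(4),'F',np.round(s['force'],2),'M',np.round(s['moment'],3),'w %.3f'%s['width'],'q',np.round(s['q'],2))
    if t is not None: print('cm in tool axes:',(M.T@(np.array(t)-p)*100).round(2))
    if yaw is not None:
        e=(yaw-jy+90)%180-90; print('turn about x (rad): %.3f'%(-np.radians(e)))
    return s,M,p
if __name__=='__main__':
    a=[float(x) for x in sys.argv[1:]]
    st(a[:3] if len(a)>=3 else None,a[3] if len(a)>3 else None)
E
python3 st.py .5275 -.072 .15 -80.95
```

```text
time: 1.77
tcp_pos: [0.3976, -0.0852, 0.2145]
tcp_rot: [0.546, 0.443, 0.555, -0.444]
force: [0.1, -1.2, -0.9]
width: 0.573
t 1.77 tcp [ 0.3976 -0.0852  0.2145] jawyaw -77.72 xax [-0.0115  0.0061 -0.9999] F [ 0.14 -1.24 -0.86] M [-0.037 -0.052 -0.034] w 0.573 q [ 0.6   0.07 -0.51  2.1   0.03  0.99 -1.28]
cm in tool axes: [ 6.31 13.04  1.53]
turn about x (rad): 0.056
```

```bash
python3 -m handwheel '[0,2.2,0.2,0.014, 0,2.2,0.3,0.014, 0,2.2,0.3,0.014, 1,2.2,0.3,0.014, 1,2.2,0.3,0, 1,2,0.1,0, 1,0,0,0, 1,0,0,0,0,0,0,0]' 4
python3 st.py .5275 -.072 .15 -80.95
python3 - <<'E'
from h import *
p,d=cap('top','top1');q,_=cap('side','side1')
cv2.imwrite('pics/m1.png',np.hstack([cv2.resize(p[140:270,270:420],None,fx=2.6,fy=2.6),cv2.resize(q[130:290,270:410][:130*160//130],(390,338))])[:,:,::-1])
E
```

```text
time: 2.52
tcp_pos: [0.5328, -0.0654, 0.1586]
tcp_rot: [0.535, 0.455, 0.546, -0.457]
force: [-1.0, -0.3, -0.6]
width: 0.459
t 2.52 tcp [ 0.5328 -0.0654  0.1586] jawyaw -80.28 xax [-0.0135  0.0074 -0.9999] F [-1.04 -0.32 -0.56] M [ 0.003  0.076 -0.023] w 0.459 q [ 0.45  0.37 -0.5   1.9   0.2   0.94 -1.55]
cm in tool axes: [ 0.86 -0.63  0.57]
turn about x (rad): 0.012
```

View pics/m1.png

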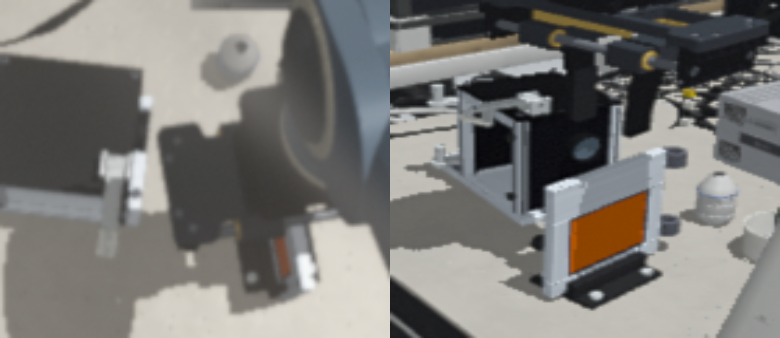

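```bash
python3 -m handwheel '[0,-0.6,0.6,0.012, 0,0,0,0, 0,0,0,0]' 4
python3 st.py .5275 -.072 .092 -80.95
```

```text
time: 2.87
tcp_pos: [0.5271, -0.0739, 0.1623]
tcp_rot: [0.534, 0.459, 0.541, -0.46]
force: [-0.1, -0.3, -0.1]
width: 0.459
t 2.87 tcp [ 0.5271 -0.0739  0.1623] jawyaw -81.11 xax [-0.009   0.0048 -0.9999] F [-0.11 -0.28 -0.09] M [ 0.044 -0.074  0.072] w 0.459 q [ 0.46  0.35 -0.5   1.91  0.2   0.94 -1.54]
cm in tool axes: [ 7.03  0.13 -0.14]
turn about x (rad): -0.003
```

```bash
python3 -m handwheel '[0.5,0,-0.1,0, 1.3,0,0,0, 1.3,0,0,0, 1.3,0,0,0, 1,0,0,0, 0.5,0,0,0, 0,0,0,0, 0,0,0,0]' 4
python3 st.py .5275 -.072 .092 -80.95
```

```text
time: 3.53
tcp_pos: [0.5274, -0.074, 0.1038]
tcp_rot: [0.536, 0.461, 0.537, -0.46]
force: [-0.3, -0.3, -0.4]
width: 0.46
t 3.53 tcp [ 0.5274 -0.074   0.1038] jawyaw -81.26 xax [-0.001  0.002 -1.   ] F [-0.33 -0.31 -0.38] M [ 0.007 -0.036 -0.041] w 0.460 q [ 0.43  0.42 -0.47  1.97  0.26  0.81 -1.6 ]
cm in tool axes: [ 1.18  0.04 -0.19]
turn about x (rad): -0.005
```

```bash
python3 -m handwheel '[0.6,0,-0.2,-0.005, 0.6,0,0,0, 0,0,0,0]' 4
python3 -m handwheel '[0,0,0,0,0,0,0,0,0,0,0,0,0,0,0,0]' 0 15
python3 st.py .5275 -.072 .092 -80.95
```

```text
time: 3.78
tcp_pos: [0.5283, -0.0718, 0.0922]
tcp_rot: [0.538, 0.46, 0.538, -0.458]
force: [-0.5, 0.0, -0.0]
width: 0.455
time: 4.12
tcp_pos: [0.5288, -0.0716, 0.0925]
tcp_rot: [0.538, 0.46, 0.537, -0.458]
force: [-0.2, -0.7, -0.1]
width: 0.24
t 4.12 tcp [ 0.5288 -0.0716  0.0925] jawyaw -80.94 xax [ 0.003   0.0015 -1.    ] F [-0.24 -0.73 -0.08] M [-0.039  0.031  0.026] w 0.240 q [ 0.42  0.44 -0.46  1.98  0.27  0.78 -1.61]
cm in tool axes: [ 0.05 -0.13  0.02]
turn about x (rad): 0.000
```

```bash
python3 -m handwheel '[0,0,0,0,0,0,0,0,0,0,0,0,0,0,0,0]' 0 15
python3 -m handwheel '[0,0,0,0,0,0,0,0,0,0,0,0]' 0 50
python3 st.py .5275 -.072 .092 -80.95
```

```text
time: 4.45
tcp_pos: [0.5291, -0.0727, 0.0928]
tcp_rot: [0.539, 0.46, 0.537, -0.458]
force: [-0.3, 0.7, -0.4]
width: 0.114
time: 4.7
tcp_pos: [0.5291, -0.0727, 0.0928]
tcp_rot: [0.539, 0.46, 0.537, -0.458]
force: [-0.4, -1.1, -1.1]
width: 0.107
t 4.70 tcp [ 0.5291 -0.0727  0.0928] jawyaw -80.98 xax [ 4.e-03  3.e-04 -1.e+00] F [-0.44 -1.11 -1.12] M [-0.147 -0.073  0.017] w 0.107 q [ 0.43  0.44 -0.46  1.98  0.27  0.78 -1.61]
cm in tool axes: [ 0.08 -0.15 -0.1 ]
turn about x (rad): -0.001
```

```bash
python3 -m handwheel '[-0.5,0,0,0, -1,0,0,0, -1.2,0,0,0, -1.2,0,0,0, -0.6,0,0,0, 0,0,0,0, 0,0,0,0]'
python3 st.py .43 -.07 .133 -30
```

```text
time: 5.28
tcp_pos: [0.5262, -0.072, 0.1402]
tcp_rot: [0.537, 0.459, 0.539, -0.459]
force: [-0.5, -0.2, -2.5]
width: 0.108
t 5.28 tcp [ 0.5262 -0.072   0.1402] jawyaw -80.95 xax [-0.0018  0.0017 -1.    ] F [-0.54 -0.23 -2.55] M [-0.031  0.053  0.011] w 0.108 q [ 0.45  0.37 -0.49  1.94  0.22  0.88 -1.56]
cm in tool axes: [ 0.74 -9.46 -1.71]
turn about x (rad): -0.889
```

```bash
python3 -m handwheel '[0,-1.4,-0.2,-0.11, 0,-1.35,-0.35,-0.11, 0,-1.3,-0.5,-0.11, 0,-1.2,-0.7,-0.11, 0,-1.1,-0.8,-0.11, 0,-1,-0.9,-0.11, 0,-0.9,-1,-0.11, 0,0,0,-0.11, 0,0,0,0]'
python3 st.py .43 .11 .133 -30
```

```text
time: 6.03
tcp_pos: [0.4216, -0.0708, 0.1364]
tcp_rot: [0.683, 0.171, 0.69, -0.17]
force: [0.5, -0.3, -2.9]
width: 0.111
t 6.03 tcp [ 0.4216 -0.0708  0.1364] jawyaw -27.93 xax [-0.0099  0.0033 -0.9999] F [ 0.53 -0.29 -2.89] M [-0.064 -0.08  -0.018] w 0.111 q [ 0.71  0.26 -0.72  2.15  0.22  0.82 -0.64]
cm in tool axes: [ 0.39 16.36 -7.72]
turn about x (rad): 0.036
```

```bash
python3 -m handwheel '[0,1.4,-0.9,0, 0,1.7,-0.9,0, 0,1.7,-0.9,0, 0,1.7,-0.9,0, 0,1.7,-0.9,0, 0,1.7,-0.9,0, 0,1.7,-0.9,0, 0,1.7,-0.9,0, 0,1.7,-0.9,0, 0,0.8,-0.4,0, 0,0,0,0, 0,0,0,0]'
python3 st.py .43 .11 .133 -51.2
python3 - <<'E'
from h import *
p,d=cap('top','top2');q,_=cap('side','side2')
cv2.imwrite('pics/m2.png',np.hstack([cv2.resize(p[140:290,220:370],(390,390)),cv2.resize(q[120:260,240:380],(390,390))])[:,:,::-1])
E
```

```text
time: 7.03
tcp_pos: [0.4239, 0.1168, 0.1346]
tcp_rot: [0.677, 0.186, 0.688, -0.183]
force: [-0.1, -0.8, -3.8]
width: 0.115
t 7.03 tcp [0.4239 0.1168 0.1346] jawyaw -30.26 xax [-0.0135  0.0072 -0.9999] F [-0.13 -0.76 -3.78] M [-0.117 -0.122  0.019] w 0.115 q [ 0.32  0.3  -0.79  2.12  0.27  0.84 -1.15]
cm in tool axes: [ 0.15 -0.28  0.88]
turn about x (rad): 0.365
```

View pics/m2.png

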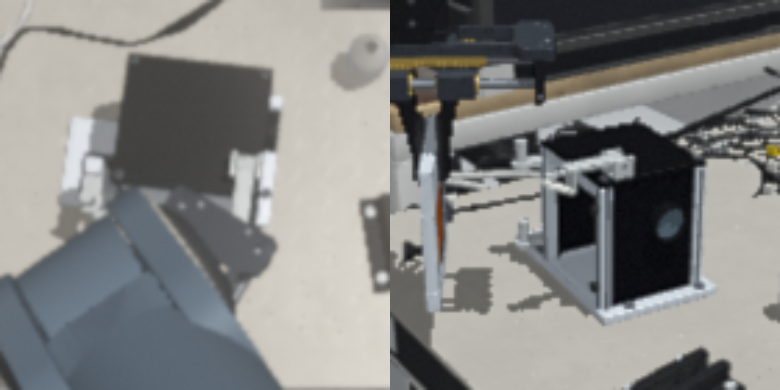

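```bash
python3 - <<'E'
from h import *
k=ray('top',375.07,185.10,.114);print('upper knuckle top',k)
a=np.load('pics/top0.npz');im=a['p'];P=pts('top',a['d']);Z=P[...,2]
uu,vv=np.meshgrid(np.arange(640),np.arange(400))
c=im[172:204,360:392];cv2.imwrite('pics/kn.png',cv2.resize(c[:,:,::-1],None,fx=16,fy=16,interpolation=0))
c=im[194:232,242:280];cv2.imwrite('pics/pn.png',cv2.resize(c[:,:,::-1],None,fx=14,fy=14,interpolation=0))
# lower knuckle
m=(uu>=364)&(uu<=374)&(vv>=188)&(vv<=199)&(Z>.022)&(Z<.04)
print('lower',uu[m].mean(),vv[m].mean(),ray('top',uu[m].mean(),vv[m].mean(),.036))
th=np.radians(9.05);d=np.array([np.cos(th),np.sin(th)]);print('implied centre',k[:2]-.074*d)
n=np.array([-d[1],d[0]]);
tcp=np.array([.5291,-.0727]);print('knuckle rel tcp along,across',(k[:2]-tcp)@d,(k[:2]-tcp)@n)
# upper pin ellipse
m=(uu>=246)&(uu<258)&(vv>210)&(Z>.107)&(Z<.125);print(cv2.minAreaRect(np.stack([uu[m],vv[m]],1).astype(np.float32)))
# side view of pins
b=np.load('pics/side2.npz');S=pts('side',b['d'])
for X in([.5368,.1747,.12],[.5368,.1747,.1],[.5359,.1744,.042],[.5359,.1744,.022]): print(X,np.round(proj('side',X),1))
c=b['p'][165:225,275:335];cv2.imwrite('pics/ps.png',cv2.resize(c[:,:,::-1],None,fx=9,fy=9,interpolation=0))
E
```

```text
upper knuckle top [ 0.59860067 -0.06029362  0.114     ]
lower 368.54 193.76 [ 0.59851704 -0.0569762   0.036     ]
implied centre [ 0.52552187 -0.07193355]
knuckle rel tcp along,across 0.07058696868389434 0.0013197402422186104
((253.0, 215.5), (5.0, 4.0), 90.0)
[0.5368, 0.1747, 0.12] [285.4 169.9]
[0.5368, 0.1747, 0.1] [285.7 177.5]
[0.5359, 0.1744, 0.042] [286.2 198.8]
[0.5359, 0.1744, 0.022] [286.4 205.9]
```

View pics/kn.png

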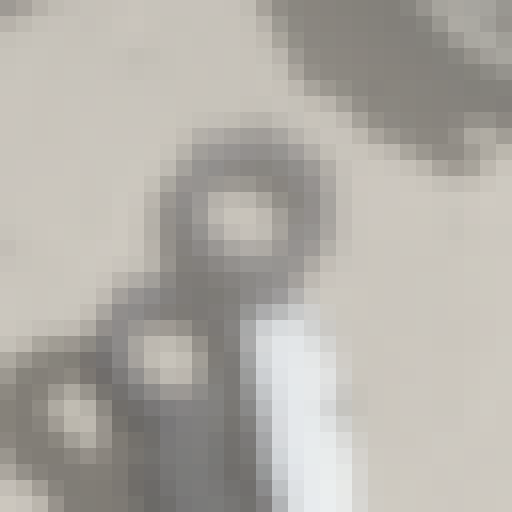

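View pics/ps.png

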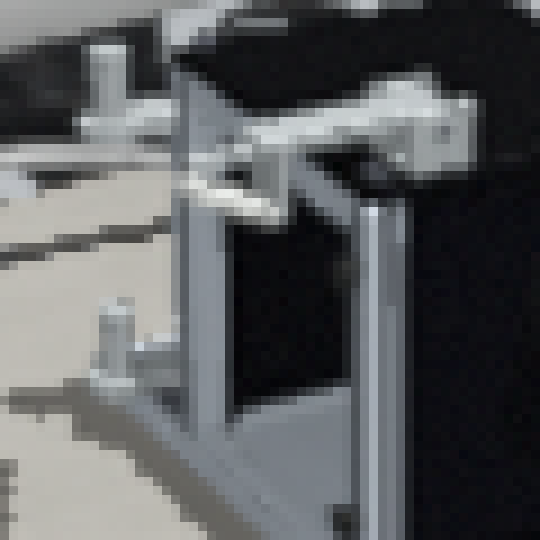

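View pics/pn.png

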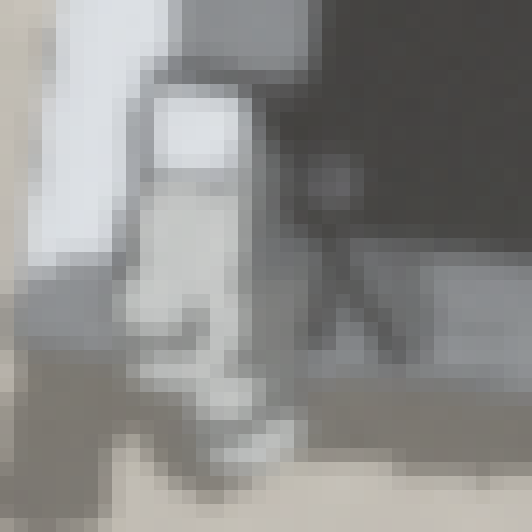

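```bash
python3 - <<'E'
from h import *
for X in([.5986,-.0603,.106],[.5986,-.0603,.028],[.5997,-.0615,.106]): print(X,np.round(proj('side',X),1))
b=np.load('pics/side0.npz');c=b['p'][185:250,350:390];cv2.imwrite('pics/ks.png',cv2.resize(c[:,:,::-1],None,fx=9,fy=9,interpolation=0))
E
```

```text
[0.5986, -0.0603, 0.106] [369.1 203.8]
[0.5986, -0.0603, 0.028] [367.  235.9]
[0.5997, -0.0615, 0.106] [369.9 203.9]
```

View pics/ks.png

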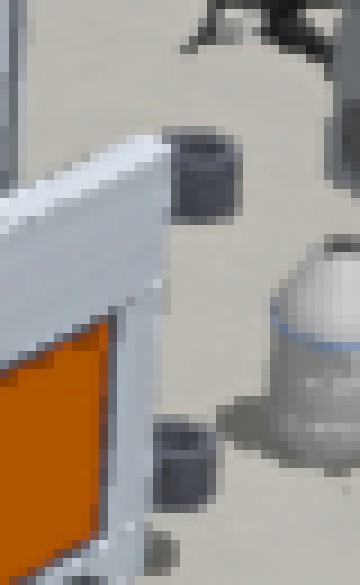

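```bash
python3 -m handwheel '[0,0,0,0.09, 0,0,0,0.09, 0,0,0,0.09, 0,0,0,0.09, 0,0,0,0]'
python3 st.py .4802 .1286 .130 -51.2
```

```text
time: 7.55
tcp_pos: [0.4238, 0.1096, 0.1337]
tcp_rot: [0.628, 0.313, 0.639, -0.315]
force: [-0.8, -0.1, -3.1]
width: 0.112
t 7.55 tcp [0.4238 0.1096 0.1337] jawyaw -52.69 xax [-0.0159  0.004  -0.9999] F [-0.78 -0.08 -3.13] M [ 0.018 -0.025 -0.009] w 0.112 q [ 0.27  0.28 -0.7   2.13  0.23  0.83 -1.49]
cm in tool axes: [0.29 5.64 1.91]
turn about x (rad): -0.026
```

```bash
python3 -m handwheel '[0,0.8,0.2,-0.026, 0,1,0.4,0, 0,1,0.4,0, 0,1,0.4,0, 0,1,0.3,0, 0,0.4,0.1,0, 0,0,0,0, 0,0,0,0]'
python3 st.py .4802 .1286 .130 -51.2
python3 - <<'E'
from h import *
p,d=cap('top','top3');q,_=cap('side','side3')
cv2.imwrite('pics/m3.png',np.hstack([cv2.resize(p[160:260,220:320],(390,390)),cv2.resize(q[130:240,250:360],(390,390))])[:,:,::-1])
E
```

```text
time: 8.22
tcp_pos: [0.4835, 0.1281, 0.132]
tcp_rot: [0.633, 0.303, 0.644, -0.305]
force: [-0.7, -0.0, -2.2]
width: 0.113
t 8.22 tcp [0.4835 0.1281 0.132 ] jawyaw -50.95 xax [-0.0157  0.0049 -0.9999] F [-0.73 -0.   -2.15] M [-0.055 -0.008 -0.098] w 0.113 q [ 0.21  0.38 -0.68  2.    0.29  0.88 -1.51]
cm in tool axes: [ 0.2  -0.22 -0.25]
turn about x (rad): 0.004
```

View pics/m3.png

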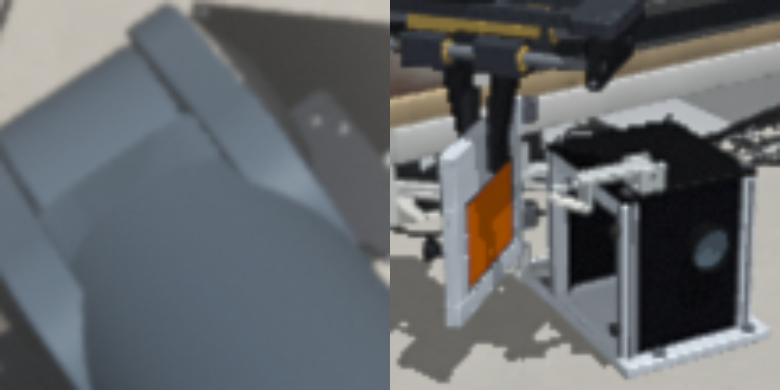

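```bash
python3 - <<'E'
from h import *
b=np.load('pics/side3.npz');c=b['p'][150:215,265:315];cv2.imwrite('pics/k3.png',cv2.resize(c[:,:,::-1],None,fx=9,fy=9,interpolation=0))
E
```

```text
(no output)
```

View pics/k3.png

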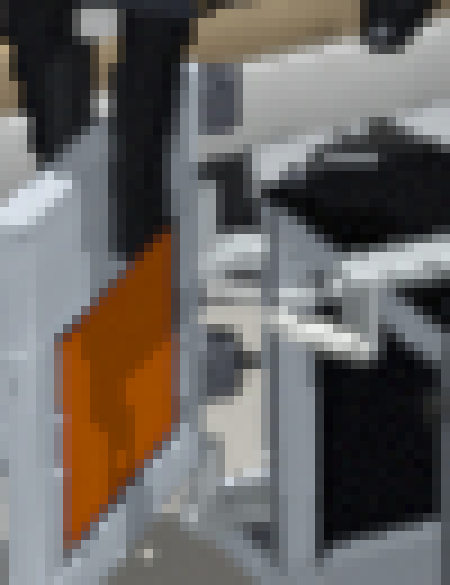

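```bash
python3 -m handwheel '[0.4,-0.2,-0.15,0, 0.4,0,0,0, 0.3,0,0,0, 0,0,0,0,0,0,0,0]'
python3 st.py .481 .128 .119 -51.2
```

```text
time: 8.73
tcp_pos: [0.4778, 0.1268, 0.1197]
tcp_rot: [0.632, 0.302, 0.644, -0.306]
force: [-1.0, -0.5, -3.8]
width: 0.108
t 8.73 tcp [0.4778 0.1268 0.1197] jawyaw -50.92 xax [-0.0175  0.0023 -0.9998] F [-1.02 -0.48 -3.77] M [-0.035 -0.013 -0.008] w 0.108 q [ 0.21  0.39 -0.67  2.02  0.31  0.85 -1.52]
cm in tool axes: [0.06 0.33 0.11]
turn about x (rad): 0.005
```

```bash
python3 -m handwheel '[0,0.33,0.12,0, 0,0,0,0,0,0,0,0]'
python3 st.py .4815 .128 .115 -51.2
```

```text
time: 8.98
tcp_pos: [0.4813, 0.1279, 0.1196]
tcp_rot: [0.633, 0.302, 0.644, -0.306]
force: [-0.9, 0.5, -4.4]
width: 0.111
t 8.98 tcp [0.4813 0.1279 0.1196] jawyaw -50.92 xax [-0.0174  0.0021 -0.9998] F [-0.89  0.48 -4.38] M [-0.048 -0.084  0.001] w 0.111 q [ 0.2   0.39 -0.67  2.01  0.31  0.85 -1.53]
cm in tool axes: [0.46 0.02 0.01]
turn about x (rad): 0.005
```

```bash
for i in 1; do python3 -m handwheel '[0.2,0,0,0, 0.2,0,0,0]'; python3 st.py .4815 .128 .115;  python3 -m handwheel '[0.15,0,0,0]'; python3 -m handwheel '[0.15,0,0,0]'; python3 st.py .4815 .128 .115; done
```

```text
time: 9.15
tcp_pos: [0.482, 0.1281, 0.116]
tcp_rot: [0.633, 0.302, 0.644, -0.306]
force: [0.7, 0.6, -3.3]
width: 0.108
t 9.15 tcp [0.482  0.1281 0.116 ] jawyaw -50.93 xax [-0.0159  0.0025 -0.9999] F [ 0.74  0.6  -3.3 ] M [-0.052  0.038  0.028] w 0.108 q [ 0.2   0.4  -0.66  2.02  0.31  0.84 -1.53]
cm in tool axes: [ 0.1  -0.05 -0.02]
time: 9.23
tcp_pos: [0.4821, 0.1283, 0.1144]
tcp_rot: [0.633, 0.303, 0.644, -0.305]
force: [1.3, -0.5, -1.2]
width: 0.108
time: 9.32
tcp_pos: [0.4822, 0.1284, 0.1127]
tcp_rot: [0.633, 0.303, 0.644, -0.305]
force: [-0.2, 0.2, -3.2]
width: 0.113
t 9.32 tcp [0.4822 0.1284 0.1127] jawyaw -50.93 xax [-0.0152  0.003  -0.9999] F [-0.21  0.16 -3.21] M [-0.017 -0.066  0.021] w 0.113 q [ 0.2   0.4  -0.66  2.02  0.32  0.84 -1.53]
cm in tool axes: [-0.23 -0.08 -0.02]
```

```bash
python3 -m handwheel '[0.1,0,0,0]'; python3 -m handwheel '[0.1,0,0,0]';python3 -m handwheel '[0.1,0,0,0]'; python3 st.py .4815 .128 .115
```

```text
time: 9.4
tcp_pos: [0.4822, 0.1284, 0.1115]
tcp_rot: [0.633, 0.303, 0.644, -0.305]
force: [0.9, 0.5, -3.3]
width: 0.114
time: 9.48
tcp_pos: [0.4821, 0.1284, 0.1103]
tcp_rot: [0.633, 0.303, 0.644, -0.305]
force: [-1.2, 0.5, -3.5]
width: 0.115
time: 9.57
tcp_pos: [0.4821, 0.1284, 0.1092]
tcp_rot: [0.633, 0.303, 0.644, -0.305]
force: [0.7, 0.4, -3.3]
width: 0.112
t 9.57 tcp [0.4821 0.1284 0.1092] jawyaw -50.92 xax [-0.0154  0.0031 -0.9999] F [ 0.74  0.39 -3.35] M [-0.007 -0.089  0.038] w 0.112 q [ 0.19  0.41 -0.66  2.02  0.32  0.83 -1.54]
cm in tool axes: [-0.58 -0.08 -0.01]
```

```bash
python3 -m handwheel '[0.15,0,0,0]'; python3 -m handwheel '[0.15,0,0,0]';python3 -m handwheel '[0.15,0,0,0]';python3 -m handwheel '[0.15,0,0,0]'; python3 st.py .4815 .128 .115
```

```text
time: 9.65
tcp_pos: [0.4822, 0.1284, 0.1076]
tcp_rot: [0.633, 0.303, 0.644, -0.305]
force: [0.4, 0.1, -2.0]
width: 0.116
time: 9.73
tcp_pos: [0.4821, 0.1285, 0.106]
tcp_rot: [0.633, 0.303, 0.644, -0.305]
force: [0.1, 1.0, -3.1]
width: 0.111
time: 9.82
tcp_pos: [0.4821, 0.1284, 0.1043]
tcp_rot: [0.633, 0.303, 0.644, -0.305]
force: [1.0, 1.3, -3.9]
width: 0.111
time: 9.9
tcp_pos: [0.4821, 0.1285, 0.1027]
tcp_rot: [0.633, 0.303, 0.644, -0.305]
force: [0.8, 0.4, -1.9]
width: 0.109
t 9.90 tcp [0.4821 0.1285 0.1027] jawyaw -50.93 xax [-0.0153  0.0032 -0.9999] F [ 0.79  0.37 -1.92] M [ 0.008 -0.114  0.02 ] w 0.109 q [ 0.19  0.42 -0.65  2.03  0.33  0.82 -1.55]
cm in tool axes: [-1.23 -0.09 -0.02]
```

Descending freely, 12 mm below the expected pin tops; I'll check with a picture.

```bash
python3 - <<'E'
from h import *
q,_=cap('side','side4');c=q[150:215,265:315];cv2.imwrite('pics/k4.png',cv2.resize(c[:,:,::-1],None,fx=9,fy=9,interpolation=0))
E
```

```text
(no output)
```

View pics/k4.png

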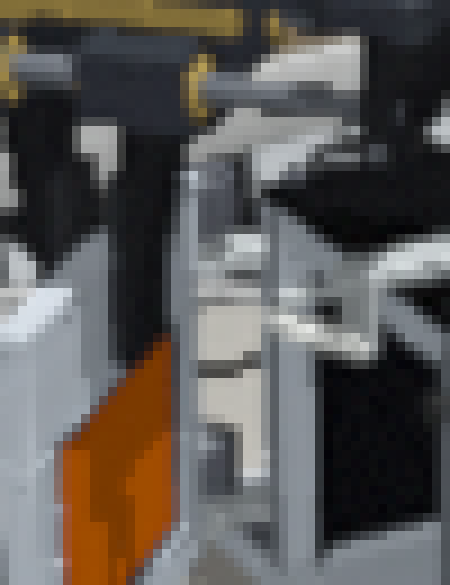

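```bash
python3 -m handwheel '[0.15,0,0,0, 0.15,0,0,0]'; python3 -m handwheel '[0.1,0,0,0]';python3 -m handwheel '[0.1,0,0,0]';python3 -m handwheel '[0.1,0,0,0]'; python3 st.py .4815 .128 .115
```

```text
time: 10.12
tcp_pos: [0.4821, 0.1285, 0.0993]
tcp_rot: [0.633, 0.303, 0.644, -0.305]
force: [0.4, 0.4, -2.6]
width: 0.111
time: 10.2
tcp_pos: [0.482, 0.1285, 0.0981]
tcp_rot: [0.633, 0.303, 0.644, -0.305]
force: [0.6, -0.1, -2.8]
width: 0.107
time: 10.28
tcp_pos: [0.482, 0.1285, 0.097]
tcp_rot: [0.633, 0.303, 0.644, -0.305]
force: [0.2, 0.4, -2.5]
width: 0.111
time: 10.37
tcp_pos: [0.482, 0.1285, 0.0959]
tcp_rot: [0.633, 0.303, 0.644, -0.305]
force: [-0.5, -0.9, -1.8]
width: 0.111
t 10.37 tcp [0.482  0.1285 0.0959] jawyaw -50.93 xax [-0.0153  0.0033 -0.9999] F [-0.53 -0.87 -1.85] M [-0.057 -0.061  0.003] w 0.111 q [ 0.18  0.43 -0.65  2.03  0.34  0.8  -1.56]
cm in tool axes: [-1.91 -0.09 -0.01]
```

```bash
python3 -m handwheel '[0.06,0,0,0]'; python3 -m handwheel '[0.06,0,0,0]';python3 -m handwheel '[0.06,0,0,0]'; python3 st.py
```

```text
time: 10.45
tcp_pos: [0.482, 0.1285, 0.0954]
tcp_rot: [0.633, 0.303, 0.644, -0.305]
force: [-2.3, -1.4, 2.8]
width: 0.111
time: 10.53
tcp_pos: [0.4821, 0.1285, 0.0952]
tcp_rot: [0.633, 0.302, 0.644, -0.306]
force: [-3.5, -1.6, 6.2]
width: 0.114
time: 10.62
tcp_pos: [0.4821, 0.1285, 0.0952]
tcp_rot: [0.633, 0.302, 0.644, -0.306]
force: [-2.8, -2.0, 5.2]
width: 0.111
t 10.62 tcp [0.4821 0.1285 0.0952] jawyaw -50.93 xax [-0.0151  0.002  -0.9999] F [-2.82 -2.03  5.18] M [-0.103  0.326  0.018] w 0.111 q [ 0.18  0.43 -0.65  2.03  0.34  0.8  -1.56]
```

```bash
python3 -m handwheel '[0,0,0,0,0,0,0,0]' 2.4 20; python3 -m handwheel '[0,0,0,0,0,0,0,0,0,0,0,0]' 3; python3 st.py
```

```text
time: 10.78
tcp_pos: [0.4827, 0.1288, 0.0958]
tcp_rot: [0.634, 0.303, 0.643, -0.305]
force: [1.2, -0.1, 0.0]
width: 0.192
time: 11.03
tcp_pos: [0.4835, 0.1291, 0.0961]
tcp_rot: [0.634, 0.303, 0.643, -0.305]
force: [1.1, 0.5, 0.1]
width: 0.323
t 11.03 tcp [0.4835 0.1291 0.0961] jawyaw -50.92 xax [-0.0116  0.0032 -0.9999] F [1.11 0.52 0.12] M [-0.033 -0.034 -0.028] w 0.323 q [ 0.18  0.43 -0.65  2.03  0.34  0.8  -1.56]
```

```bash
python3 -m handwheel '[-0.5,0,0,0,-1,0,0,0,-1.2,0,0,0,-1.2,0,0,0,-0.8,0,0,0,0,0,-1.2,0,0,0,-1.2,0,0,0,-1.2,0,0,0,-0.6,0,0,0,0,0]' 0 ; python3 st.py
python3 - <<'E'
from h import *
q,d=cap('side','side5');p,_=cap('top','top5')
cv2.imwrite('pics/m5.png',np.hstack([cv2.resize(p[150:280,215:345],(390,390)),cv2.resize(q[130:240,250:360],(390,390))])[:,:,::-1])
E
```

```text
time: 11.87
tcp_pos: [0.454, 0.1659, 0.1482]
tcp_rot: [0.634, 0.303, 0.643, -0.304]
force: [0.2, -0.8, 0.1]
width: 0.008
t 11.87 tcp [0.454  0.1659 0.1482] jawyaw -50.84 xax [-0.0116  0.0042 -0.9999] F [ 0.24 -0.76  0.05] M [-0.044 -0.006  0.031] w 0.008 q [ 0.16  0.33 -0.71  2.02  0.26  0.89 -1.58]
```

View pics/m5.png

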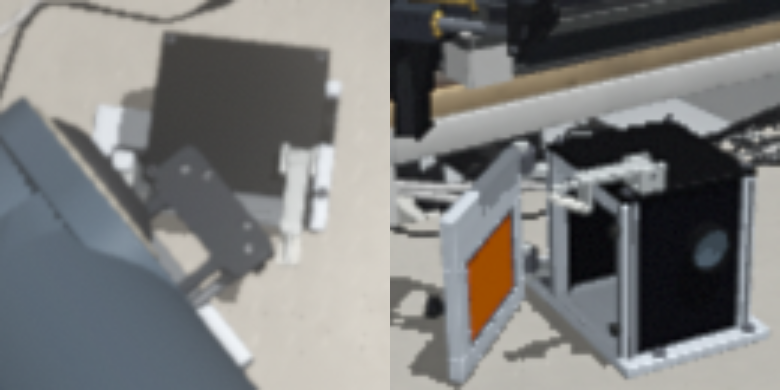

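```bash
python3 -m handwheel '[0,-0.9,0,0,0,-0.9,0,0,1,0,0,0,1.2,0,0,0,1.2,0,0,0,0.8,0,0,0,0,0,0,0,0,0,0,0]' ; python3 st.py
python3 - <<'E'
from h import *
from st import st
s,M,p=st();P=np.array([.538,.174]);r=p[:2]-P
print('tool frame rel pin y,z',(M[:2,1:].T@r*1000).round(1))
E
```

```text
time: 12.63
tcp_pos: [0.4384, 0.1477, 0.1011]
tcp_rot: [0.633, 0.304, 0.642, -0.308]
force: [0.4, -0.6, 0.3]
width: 0.004
t 12.63 tcp [0.4384 0.1477 0.1011] jawyaw -51.32 xax [-0.0142  0.0011 -0.9999] F [ 0.43 -0.57  0.34] M [-0.041 -0.019 -0.025] w 0.004 q [ 0.15  0.37 -0.68  2.11  0.32  0.78 -1.62]
t 12.63 tcp [0.4384 0.1477 0.1011] jawyaw -51.32 xax [-0.0142  0.0011 -0.9999] F [ 0.43 -0.57  0.34] M [-0.041 -0.019 -0.025] w 0.004 q [ 0.15  0.37 -0.68  2.11  0.32  0.78 -1.62]
tool frame rel pin y,z [-94.2 -41.7]
```

```bash
python3 -m handwheel '[0,0.3,0.5,0,0,0.3,0.5,0,0,0,0.5,0]'; python3 -m handwheel '[0,0,0.3,0,0,0,0.3,0]';python3 -m handwheel '[0,0,0.3,0,0,0,0.3,0]'; cat >rel.py <<'E'
from h import *
from st import st
s,M,p=st();P=np.array([.538,.174]);r=p[:2]-P
print('rel pin y,z mm',(M[:2,1:].T@r*1000).round(1))
E
python3 rel.py
```

```text
time: 12.88
tcp_pos: [0.4536, 0.1399, 0.1014]
tcp_rot: [0.633, 0.304, 0.642, -0.307]
force: [0.7, -0.5, -0.1]
width: 0.005
time: 13.05
tcp_pos: [0.4593, 0.1343, 0.1021]
tcp_rot: [0.633, 0.305, 0.641, -0.307]
force: [0.4, 0.6, -0.3]
width: 0.003
time: 13.22
tcp_pos: [0.464, 0.129, 0.1024]
tcp_rot: [0.634, 0.306, 0.641, -0.307]
force: [-0.2, -0.2, -0.1]
width: 0.009
t 13.22 tcp [0.464  0.129  0.1024] jawyaw -51.37 xax [-0.0104  0.0023 -0.9999] F [-0.24 -0.24 -0.05] M [ 0.02   0.031 -0.021] w 0.009 q [ 0.19  0.39 -0.66  2.07  0.33  0.8  -1.57]
rel pin y,z mm [-85.9 -11. ]
```

```bash
python3 -m handwheel '[0,-0.1,0.4,-0.07,0,-0.1,0.4,-0.07,0,-0.1,0.4,-0.07,0,-0.1,0.4,-0.07]'; python3 rel.py
python3 - <<'E'
from h import *
q,d=cap('side','side6');p,_=cap('top','top6')
cv2.imwrite('pics/m6.png',np.hstack([cv2.resize(p[150:280,215:345],(390,390)),cv2.resize(q[130:240,250:360],(390,390))])[:,:,::-1])
E
```

```text
time: 13.55
tcp_pos: [0.4732, 0.1143, 0.1028]
tcp_rot: [0.672, 0.21, 0.678, -0.211]
force: [-0.3, 0.7, -0.4]
width: 0.003
t 13.55 tcp [0.4732 0.1143 0.1028] jawyaw -34.62 xax [-0.0093  0.0023 -1.    ] F [-0.27  0.7  -0.43] M [ 0.048 -0.072  0.028] w 0.003 q [ 0.27  0.42 -0.73  2.05  0.37  0.81 -1.28]
rel pin y,z mm [-86.  -19.4]
```

View pics/m6.png

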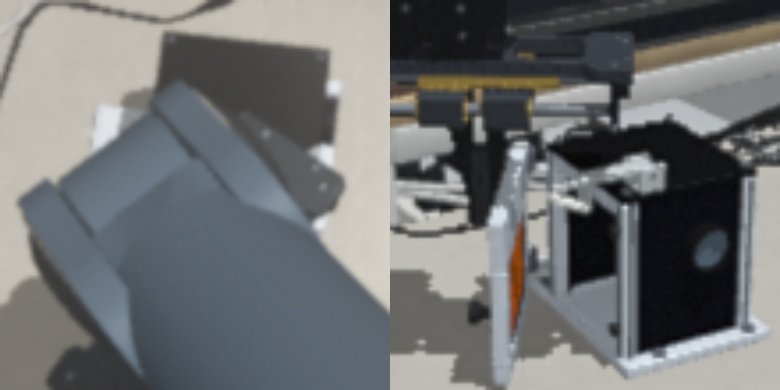

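```bash
python3 -m handwheel '[0,-0.1,0.5,-0.06,0,-0.1,0.5,-0.06]';  python3 -m handwheel '[0,-0.1,0.5,-0.06]';  python3 -m handwheel '[0,-0.1,0.5,-0.06]'; python3 rel.py
```

```text
time: 13.82
tcp_pos: [0.48, 0.1072, 0.1028]
tcp_rot: [0.682, 0.171, 0.69, -0.171]
force: [-0.3, 0.7, -0.4]
width: 0.004
time: 13.9
tcp_pos: [0.4837, 0.104, 0.1028]
tcp_rot: [0.687, 0.15, 0.695, -0.15]
force: [-0.3, -0.4, -0.1]
width: 0.002
time: 13.98
tcp_pos: [0.4878, 0.1011, 0.1028]
tcp_rot: [0.692, 0.129, 0.699, -0.128]
force: [-0.8, 0.4, 0.2]
width: 0.003
t 13.98 tcp [0.4878 0.1011 0.1028] jawyaw -20.96 xax [-0.0103  0.0023 -0.9999] F [-0.82  0.35  0.25] M [-0.011 -0.07  -0.018] w 0.003 q [ 0.33  0.45 -0.77  2.03  0.41  0.84 -1.04]
rel pin y,z mm [-86.1 -20.8]
```

```bash
for i in 1; do python3 -m handwheel '[0,-0.1,0.45,-0.05]';  python3 -m handwheel '[0,-0.1,0.45,-0.05]'; python3 rel.py; done
```

```text
time: 14.07
tcp_pos: [0.4916, 0.0985, 0.1028]
tcp_rot: [0.695, 0.111, 0.702, -0.111]
force: [-0.5, 0.8, -0.0]
width: 0.002
time: 14.15
tcp_pos: [0.4955, 0.0962, 0.1028]
tcp_rot: [0.697, 0.094, 0.705, -0.093]
force: [-0.3, 1.6, 0.6]
width: 0.002
t 14.15 tcp [0.4955 0.0962 0.1028] jawyaw -15.16 xax [-0.0107  0.0023 -0.9999] F [-0.27  1.63  0.58] M [ 0.089 -0.017  0.028] w 0.002 q [ 0.36  0.47 -0.79  2.01  0.43  0.85 -0.94]
rel pin y,z mm [-86.2 -20.7]
```

```bash
python3 -m handwheel '[0,-0.1,0.4,-0.04]'; python3 rel.py
```

```text
time: 14.23
tcp_pos: [0.4988, 0.0944, 0.1026]
tcp_rot: [0.698, 0.08, 0.707, -0.079]
force: [-1.8, 1.3, -1.3]
width: 0.006
t 14.23 tcp [0.4988 0.0944 0.1026] jawyaw -12.85 xax [-0.0116  0.0027 -0.9999] F [-1.75  1.31 -1.3 ] M [0.292 0.278 0.001] w 0.006 q [ 0.37  0.47 -0.8   2.    0.44  0.86 -0.9 ]
rel pin y,z mm [-86.3 -20.5]
```

```bash
python3 -m handwheel '[0,0,0.25,-0.03]';python3 -m handwheel '[0,0,0.25,-0.03]';python3 -m handwheel '[0,0,0.2,-0.02]'; python3 rel.py
```

```text
time: 14.32
tcp_pos: [0.5006, 0.0937, 0.1024]
tcp_rot: [0.699, 0.069, 0.709, -0.068]
force: [-2.1, -0.4, 0.3]
width: 0.005
time: 14.4
tcp_pos: [0.5024, 0.0931, 0.1022]
tcp_rot: [0.699, 0.059, 0.71, -0.058]
force: [-1.8, 0.2, 0.5]
width: 0.006
time: 14.48
tcp_pos: [0.5039, 0.0927, 0.102]
tcp_rot: [0.7, 0.052, 0.711, -0.051]
force: [-0.5, -0.9, 0.4]
width: 0.006
t 14.48 tcp [0.5039 0.0927 0.102 ] jawyaw -8.37 xax [-0.0159  0.0015 -0.9999] F [-0.55 -0.86  0.44] M [-0.076  0.119 -0.035] w 0.006 q [ 0.38  0.49 -0.82  1.99  0.45  0.87 -0.83]
rel pin y,z mm [-85.4 -21.9]
```

```bash
python3 -m handwheel '[0,0,0.2,-0.02]';python3 -m handwheel '[0,0,0.2,-0.01]';python3 -m handwheel '[0,0,0.2,0]'; python3 rel.py
```

```text
time: 14.57
tcp_pos: [0.5055, 0.0923, 0.1019]
tcp_rot: [0.7, 0.045, 0.712, -0.045]
force: [-0.8, 0.4, 0.5]
width: 0.008
time: 14.65
tcp_pos: [0.5073, 0.092, 0.1018]
tcp_rot: [0.7, 0.041, 0.712, -0.041]
force: [-0.7, -0.4, -0.9]
width: 0.005
time: 14.73
tcp_pos: [0.5092, 0.0917, 0.1017]
tcp_rot: [0.7, 0.041, 0.712, -0.041]
force: [-0.6, -0.9, 0.1]
width: 0.004
t 14.73 tcp [0.5092 0.0917 0.1017] jawyaw -6.64 xax [-1.790e-02  4.000e-04 -9.998e-01] F [-0.62 -0.94  0.12] M [-0.121  0.098 -0.027] w 0.004 q [ 0.38  0.5  -0.82  1.98  0.46  0.88 -0.8 ]
rel pin y,z mm [-85.1 -19.1]
```

```bash
python3 -m handwheel '[0,0,0.15,0]';python3 -m handwheel '[0,0,0.15,0]';python3 rel.py
python3 - <<'E'
from h import *
q,d=cap('side','side7');cv2.imwrite('pics/m7.png',cv2.resize(q[130:240,250:360],(660,600),interpolation=0)[:,:,::-1])
E
```

```text
time: 14.82
tcp_pos: [0.5108, 0.0915, 0.1016]
tcp_rot: [0.699, 0.041, 0.712, -0.041]
force: [-1.0, -0.2, -0.1]
width: 0.009
time: 14.9
tcp_pos: [0.5125, 0.0913, 0.1016]
tcp_rot: [0.7, 0.041, 0.712, -0.042]
force: [1.1, -0.5, -0.3]
width: 0.002
t 14.90 tcp [0.5125 0.0913 0.1016] jawyaw -6.70 xax [-1.780e-02  4.000e-04 -9.998e-01] F [ 1.09 -0.52 -0.27] M [ 0.044 -0.072  0.039] w 0.002 q [ 0.38  0.5  -0.82  1.97  0.46  0.88 -0.8 ]
rel pin y,z mm [-85.1 -15.7]
```

View pics/m7.png

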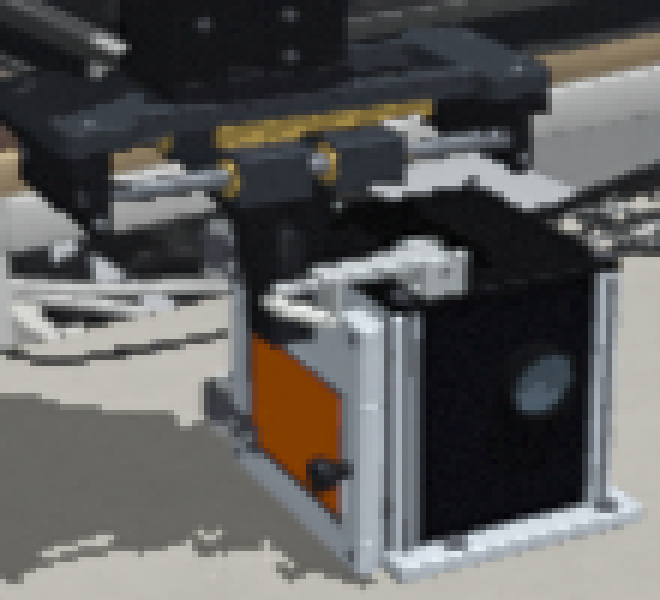

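```bash
python3 -m handwheel '[0,0,0.1,0]';python3 -m handwheel '[0,0,0.1,0]';python3 -m handwheel '[0,0,0.1,0]';python3 rel.py
```

```text
time: 15.03
tcp_pos: [0.5143, 0.0914, 0.1017]
tcp_rot: [0.7, 0.041, 0.712, -0.041]
force: [-0.4, -0.2, -0.1]
width: 0.006
time: 15.12
tcp_pos: [0.5152, 0.0914, 0.1017]
tcp_rot: [0.7, 0.041, 0.712, -0.041]
force: [-2.7, 0.2, 1.3]
width: 0.001
time: 15.2
tcp_pos: [0.5152, 0.0914, 0.1016]
tcp_rot: [0.699, 0.041, 0.713, -0.042]
force: [-5.1, -0.9, 3.0]
width: 0.005
t 15.20 tcp [0.5152 0.0914 0.1016] jawyaw -6.71 xax [-1.940e-02  5.000e-04 -9.998e-01] F [-5.14 -0.93  3.01] M [-0.02   0.93   0.036] w 0.005 q [ 0.38  0.51 -0.82  1.96  0.47  0.89 -0.8 ]
rel pin y,z mm [-84.7 -13. ]
```

```bash
python3 -m handwheel '[0,0,-0.3,0,0,0,-0.5,0,0,0,-0.8,0,0,0,-1,0,-1,0,-1,0,-1.5,0,-1,0,-2,0,0,0,-2,0,0,0]';python3 rel.py
python3 - <<'E'
from h import *
q,d=cap('side','side8');p,dd=cap('top','top8')
cv2.imwrite('pics/m8.png',np.hstack([cv2.resize(p[150:250,235:335],(390,390),interpolation=0),cv2.resize(q[140:240,265:365],(390,390),interpolation=0)])[:,:,::-1])
E
```

```text
time: 15.87
tcp_pos: [0.462, 0.0968, 0.1653]
tcp_rot: [0.697, 0.04, 0.715, -0.041]
force: [0.8, -0.4, 1.2]
width: 0.005
t 15.87 tcp [0.462  0.0968 0.1653] jawyaw -6.55 xax [-2.640e-02 -8.000e-04 -9.997e-01] F [ 0.81 -0.38  1.15] M [-0.095 -0.22   0.023] w 0.005 q [ 0.47  0.35 -0.92  2.01  0.33  0.97 -0.73]
rel pin y,z mm [-85.3 -66.7]
```

View pics/m8.png

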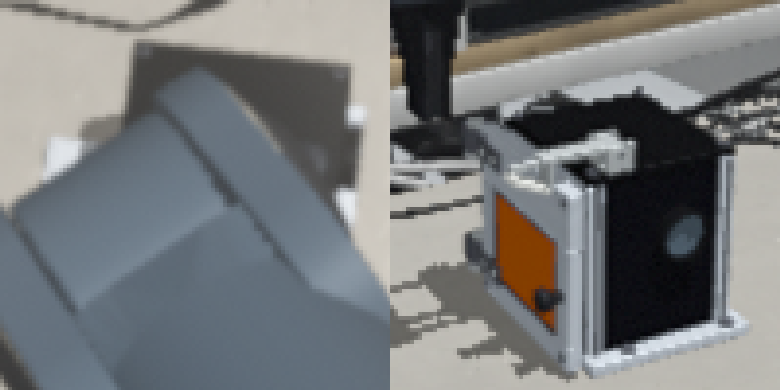

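```bash
python3 -m handwheel '[-2,0,0,0,-2,0,0,0,-2,0,0,0,-1,-1,0,0,0,-2,0,0,0,-2.5,0,0,0,-2.5,0,0,0,-2.5,0,0,0,-2.5,0,0,0,-2.5,0,0,0,-2.5,0,0,0,-2,0,0,0,0,0,0]';python3 rel.py
python3 - <<'E'
from h import *
q,d=cap('side','side9');p,dd=cap('top','top9')
cv2.imwrite('pics/m9.png',np.hstack([cv2.resize(p[150:250,235:335],(390,390),interpolation=0),cv2.resize(q[140:240,265:365],(390,390),interpolation=0)])[:,:,::-1])
P=pts('top',dd)
for v in range(202,240,1): print(v,' '.join('%4d'%(1000*P[v,u,2]) for u in range(248,330,3)))
E
```

```text
time: 17.05
tcp_pos: [0.4325, -0.108, 0.2336]
tcp_rot: [0.697, 0.035, 0.715, -0.041]
force: [0.3, -0.4, 0.3]
width: 0.004
t 17.05 tcp [ 0.4325 -0.108   0.2336] jawyaw -6.22 xax [-0.0245 -0.0074 -0.9997] F [ 0.31 -0.42  0.32] M [-0.041 -0.152  0.027] w 0.004 q [ 0.94  0.18 -0.87  1.98  0.16  1.07 -0.12]
rel pin y,z mm [-291.7  -74.3]
202    6    4  106  108   15  124  122  123  124  123  120  120  124  121  126  123  123  122  121  119  135  137  135  136  137    4   -2   -1
203    6    9  106  107   84  122  122  121  122  122  124  123  122  123  121  123  124  124  123  122  135  137  139  140  134    6    0    0
204    5   15  106  105   83  123  125  122  122  121  124  122  123  121  121  122  123  122  123  123  122  139  137  138  133    7   -1    0
205    4   12  108  103   82  122  126  120  123  121  121  120  947  122  121  121  122  123  124  123  137  137  138  138  132    6   -3   -1
206    7   13  100  103   77  123  127  123  124  123  123  121  125  125  120  123  123  125  121  121  139  138  137  137  123    6   -3   -1
207    5   12   98   97   74  124  124  124  
[... 4006 characters left out ...]
   1   -2   -5    0   -1    0   -3   -1   -3   -3    0   -4   -4    0   -3   -1   -2  128  133  125   59   -2   -1   -3   -3
236   -3   -1   -4   -1   -2   -2   -3   -1    0   -4    2   -1   -1   -3   -1   -4    0    0   -1   -1  129  134  127   60   -3    0    0   -2
237   -3   -3    0   -3   -1    0    0    0   -2   -1   -1    1   -1   -1    0   -2  947   -2   -2    0  128  129    0   50   -2   -3   -2   -2
238    1   -2   -3   -2   -3   -2    0   -2   -1   -5   -2   -2   -2    0   -3   -1   -2   -2   -1   -3   -4  128    3   -4   -4   -2   -3   -1
239   -1    2    0   -1   -2    0   -2    0   -3   -1   -2    2   -6   -4    0   -3   -4   -2    1   -1   -1   -2   -3   -2   -1    0   -3   -1
```

View pics/m9.png

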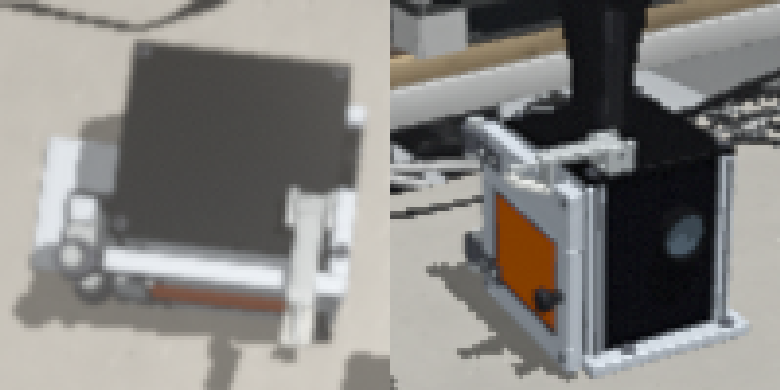

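```bash
python3 - <<'E'
from h import *
A=pts('top',np.load('pics/top0.npz')['d'])[...,2];D=pts('top',np.load('pics/top9.npz')['d'])[...,2]
for v in range(196,240,3): print(v,(A[v,304:320]*1000).astype(int),(D[v,304:320]*1000).astype(int))
# door top front edge / back edges, roof front edge
B=[];Rf=[]
for u in range(268,304):
    vs=[v for v in range(208,226) if .1145<D[v,u]<.126]
    # split by gap
    g=[i for i in range(len(vs)-1) if vs[i+1]-vs[i]>1]
    if g: Rf.append((u,vs[g[-1]]+.5)); B.append((u,vs[g[-1]+1]-.5))
for nm,E,z in(('roof front',Rf,.125),('door inner',B,.123)):
    w=np.array([ray('top',u,v,z)[:2] for u,v in E]);f=np.polyfit(w[:,1],w[:,0],1);r=w[:,0]-np.polyval(f,w[:,1]);print(nm,len(E),'slope deg %.2f'%np.degrees(np.arctan(f[0])),'x at y=.15,.09,.05',np.polyval(f,[.15,.09,.05]).round(4),'rms mm',(r.std()*1e3).round(2))
E
```

```text
196 [123 124 124 122 123 123 122 122 121 123 121 123 123 123 123 124] [123 123 122 122 122 125 124 122 124 121 123 123 123 122 122 120]
199 [124 123 123 122 123 137 139 122 124 123 121 124 121 120 121 137] [123 122 123 118 125 138 137 123 123 125 121 124 122 122 118 138]
202 [124 123 119 123 138 139 137 136 138 139 140 137 139 137 124 138] [122 119 123 121 135 137 135 137 138 139 135 137 139 136 126 141]
205 [124 120 122 123 138 140 124 136 139 138 136 138 136 138 125 138] [121 123 125 124 137 139 122 137 136 136 138 140 140 138 125 138]
208 [121 123 126 120 123 124 127 139 140 137 134 138 136 125 132 137] [123 122 120 120 123 124 124 139 138 138 137 140 138 125 133 136]
211 [124 122 122 123 123 122 138 137 137 136 137 137 136 124 122 122] [122 123 122 122 123 124 136 137 138 136 137 137 138 125 123 122]
214 [121 122 123 122 123 122 138 139 134 136 137 137 139 126 123 122] [121 122 123 124 121 122 136 138 136 139 139 139 136 124 121 120]
217 [  7   8   4   4   3   3 136 135 138 139 137 137 109 110 109 108] [  6   2   6   6   4   6 138 135 140 136 137 140 110 109 109 100]
220 [  6   6
[... 405 characters left out ...]
 -2  -1  -2 123 125 122 134 119 121 119  -3   0  -1  -4   0] [ 24  24  26  28 121 122 123 138 123 123 120  57  58  58  61  63]
232 [  1   0  -2  -4 127 125 130 133 125 127 123  -2  -2  -1  -3  -2] [ -2  -3  -1  -2 126 124 136 135 122 124 124  53  55  57  54  17]
235 [  0   1  -2 128 128 126 133 136 125 128 126  -4   0  -4  -2  -4] [ -1  -2  -2 127 128 130 135 133 127 127 125  60  56  59  58  54]
238 [ -1  -3  -5  -2  -5 126 127 127 127 128  -1   0   0  -3  -3  -1] [ -2  -3  -2  -1  -4 127 128 128 130 129   3  -2  -3  -4   0  -2]
roof front 36 slope deg 6.01 x at y=.15,.09,.05 [0.5447 0.5384 0.5341] rms mm 0.58
door inner 36 slope deg 6.61 x at y=.15,.09,.05 [0.5398 0.5328 0.5282] rms mm 0.55
```

```bash
python3 - <<'E'
from h import *
a=np.load('pics/top0.npz')['p'].astype(int)[150:182,340:412];b=np.load('pics/top9.npz')['p'].astype(int)[150:182,340:412]
print('bystander region diff',abs(a-b).mean(), (abs(a-b).max(-1)>60).sum())
print(ctrl.job_done())
E
```

```text
bystander region diff 6.020833333333333 1
the job is handed in; nothing more can be done
None
```

I rehung the door and swung it shut with the latch down, then handed the job in at about 17 s on the robot clock. The interface gave no verdict, so what follows is from my own last checks.

- **Lifting and hanging:** I gripped the door by its top rail, lifted it out of the stand and brought it round in front of the latch. I then lowered it at about 45° open. Both knuckles went onto the pins on the first try, with no force felt until the door seated at the expected height. Contact force there was about 6 N upward (roughly 9 N with the door's weight).
- **Shutting:** I let go and pushed the outer face shut with closed fingers. Resistance was about 2 N as the door passed the latch ramp and about 6 N when it met the bumpers. I then moved the arm clear.

The last pictures and forces showed:
- **Knuckle height:** the upper knuckle's top reads 113–116 mm against 116 mm expected, so the door is fully down.
- **Door position:** its inner face is about 5–6 mm in front of the frame and parallel to it within 0.6°.
- **Latch:** its height profile matches the first picture, so it is down, with its nose in front of the door.
- **Bystanders:** the picture of the tub and the objective is essentially unchanged.
- **Robot:** forces were near zero with the arm clear of the work.

**Disagreement:** the two cameras differed by about 1–3 mm on where the knuckles and pins were. I aimed between the two estimates, and the fit went in without trouble. No check failed.

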